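# Flip open the screw box

### The arm

A 7-joint arm with a two-finger parallel gripper is mounted at the origin on a cart in front of the work surface, level with it; the furniture and walls round the work are solid. World frame = base frame: x ahead of the robot, y to its left, z up, the work surface at z = 0. Lengths are in mm, angles in rad, forces in N, time in s.
With the tool pointing down it reaches from about 425 to 925 mm from the base axis. Payload 6.8 kg.
Tool frame: the origin (TCP) lies on the centre line of the jaws, within the pads' length; the fingertips stand tip_reach ahead of it and the grasp point (between the pads) lies 6 mm ahead of it (tip_reach is the distance from the TCP to the fingertips, in mm); z points along the fingers, y is the line along which they close (so a half turn about z gives the same grasp; the last joint's range is limited). The gripper opens to 85 mm and grips with 20 to 120 N. Pads are 22 mm wide; open, the fingers measure 114 mm over their backs; the gripper's body (76 mm by 85 mm) begins 54 mm behind the grasp point. The pads swing forward as they close: fully open they stand 13 mm farther back than shut.
Start: joints at [-1.352, 0.477, 0.022, 1.555, -0.011, 1.109, -0.083], TCP at [216.681, 639.293, 256.308] pointing down, gripper open.
Joint ranges: [-2.96, 2.96], [-0.34, 2.1], [-1.41, 1.46], [0.24, 2.44], [-1.37, 4.51], [0.17, 1.92], [-2.96, 2.96]. Speed limits (rad/s): [2.39, 2.39, 3.14, 3.14, 3.14, 3.14, 3.14].

### API

Orientations are given as [roll, pitch, yaw] about the fixed x, y, z axes, in that order (R = Rz(yaw) Ry(pitch) Rx(roll)).
In Python, from bench import * gives the robot as it stands. The module is installed in compiled form; this text tells all that it offers.
- The arm moves only by the tool arm_command, never from a script. Its argument "commands" is a list of rows, each a list of 5 numbers: the opening, from 0 (shut) to 1 (fully open), then the shift along the tool's x, y, z in mm, then the turn about the tool's z in degrees. In form: [[hand, dx, dy, dz, spin], ...]. A call has 1 to 10 rows; each row is the pose to reach, as a shift and turn from the pose commanded when the call began, along the tool's axes at that moment; what a row does not reach only later rows make up. A row lasts 1/10 s, in which the tool goes at most 50 mm and 8.59 degrees, less where a joint would pass 70% of its speed; a pose out of reach is approached as far as the arm can. A call with a gripper value outside its range is refused whole. The fingers move at their own pace and stop on an object; "grip_force" is the grip in N (left out, the last holds). Time passes only in rows, so rows that repeat a pose let the fingers close. It gives the time, the measured TCP pose, the force, the opening and the grip force at its end, in the units of the state.
- state(): the state, without advancing time (a new reading comes with each control period).
- snapshot(name): name is "side" or "top"; returns a dict with "pixels" (480x640x3 uint8, blue, green, red), "depth" (480x640 float32, mm along the optical axis (not along the pixel's ray), 0 where there is no reading), "fx", "fy", "cx", "cy" (pixels), "rvec" (rotation vector, rad) and "tvec" (3), from world to camera coordinates, as OpenCV has them. Camera axes: x right, y down, z forward; pixel columns grow to the right and rows downward; lengths in mm; the calibration is good to about 2 mm. A picture is of the moment at which its call begins.
- job_done(): hands the job in; it is judged then, once.
The state is a dict: "time_s": time; "joints": joint angles; "joint_velocities": joint speeds; "joint_efforts": joint torques, N m; "tcp_pos": TCP position; "tool_rot": TCP orientation; "ft_force": force on the tool from outside, world axes, zero at the start; "moment": the same for the moment, N m; "width": opening from 0.0 (shut) to 1.0 (fully open); "finger_force": force on a finger pad.
Only numpy, scipy, OpenCV 4.12 (cv2) and the standard library are available. Lean on these libraries where they do the work, as an engineer would, in place of code of your own. Each camera call takes 0.05 s, during which the arm holds its last target. There are 200 camera calls.

### The job

Get at the screws in the wooden box: with closed fingertips, push the tape measure along the bench away from the box's lid lip until at least a hand's width (100 mm) of bench in front of the lip is clear, leaving it standing on the bench. Then put the fingertips under the lip and flip the hinged lid up and over past its balance point so that it rests fully open by itself, and draw the hand away. Only push, gently: do not pinch, lift or tip anything over, and leave the bench dog, mug, wax tin and sanding block undisturbed.

Things in the scene. Friction and masses are not known exactly. Their poses are not given: they have to be found in the camera images.
- screw_box: Open-topped brown wooden box fixed to the bench, 110 mm along its x, 124 mm along its y, 65 mm high, walls 8 mm, a dish of screws inside. Origin at the centre of its underside, z up; its x axis points from the lip side (front, -x) to the hinge side (+x). It stands turned so that the lip looks roughly to world -y (the robot's right). A 4 mm plinth runs round the bottom for looks.
- lid (a joint): Angle of the flat pale wooden lid on the box, rad: 0 shut, growing as it opens, stop at 1.95 (leaning back past upright). About 0.14 kg, free hinge with hardly any friction: below about 1.5 it falls shut, beyond that it falls open to the stop by itself. About 0.7 N upward at the lip starts it.
- lid_hinge (a point): Point on the hinge axis, middle of the box's rear top edge: box frame x +55, y 0, z 65 mm. The axis runs along the box's y.
- lip_edge (a point): Middle of the free lower edge of the lid's lip; turns with the lid. Lid and lip are 8 mm thick, underside 1 mm above the hinge axis height (66 mm over the bench when shut). The lip is 80 mm wide (box y) and stands out 22 mm beyond the lid, 24 mm beyond the box's front wall; its edge is 134 mm from the hinge axis. The space under it is open down to the bench.
- lip_front (a point): Fixed point on the bench (z 0) straight below the shut lip's edge: box frame x -79, y 0, z 0. Site axes as the box's.
- tape: Tape measure, yellow and black case standing on the bench, 0.3 kg, loose, 64 mm high. Its origin is at the underside, near the middle, z up. It starts in front of the lip, its long side roughly parallel to it, with a gap of 35 to 60 mm between lip edge and case, wide enough for shut fingers pointing down. Pushed low with upright fingers it slides; pushed above about 35 mm it tips.
- tape_case (a point): Middle of the tape measure's case at bench height, under its weight. The case is 66 mm long and 38 mm thick; its long direction is turned 48 degrees from the point's x axis towards its y (33 mm each way); the steel hook on the tongue sticks out low 53 mm that way.
- dog: Brass bench dog standing upright by the box's far front corner, 24 mm across, 70 mm high, loose. Origin at the centre of its underside. Leave alone.
- mug: White tea mug, 78 mm across, 89 mm high, loose. Origin at its underside, 18 mm off the cup's axis towards the handle. Leave alone.
- tin: Round wax tin, 83 mm across, 27 mm high, loose. Origin at the centre of its underside. Leave alone.
- block: Cork sanding block, 86 x 123 mm over its corners, 37 mm high, loose. Origin at the centre of its underside. Leave alone.

How it is judged:
By the outcome, as a careful person would: the job done as asked, in the order asked, and still so for the second after the job is handed in, with the robot touching nothing.
It also fails if it takes over 48 s, if anything falls off the work surface, if the arm or the gripper's body presses on something with over 40 N, if the wrist force passes 120 N, or if a joint passes its speed limit or range.

## Working session

There is one attempt and no reset: what is moved stays moved. The work goes in short steps, Python scripts to look and compute and a tool call to move; the robot and the scene stay as the last step left them, time stands still between calls to the robot, and variables do not carry over. Pictures are saved under pics/ and viewed, at most 10 in all, crops included, and the job is handed in when it is done.

Besides the shell and the picture viewer there is one more tool, called as a command line: name --pt "numbers of a row" for each row, then --argument value for the rest. arm_command: Moves the arm, as the interface text tells. Its arguments: {"type":"object","properties":{"commands":{"type":"array","items":{"type":"array","items":{"type":"number"}}},"grip_force":{"type":"number"}},"required":["commands"]}

```bash
mkdir -p pics
cat > h.py <<'E'
from bench import *
import numpy as np, cv2
def cloud(s):
    d=s["depth"]; v,u=np.indices(d.shape)
    c=np.stack([(u-s["cx"])/s["fx"]*d,(v-s["cy"])/s["fy"]*d,d],-1)
    R=cv2.Rodrigues(np.array(s["rvec"],float))[0]
    w=(c-np.array(s["tvec"]).reshape(3))@R
    w[d<=0]=np.nan
    return w
E
python3 - <<'E'
from h import *
s=state(); print({k:np.round(s[k],3) for k in s}); 
for n in("top","side"):
    q=snapshot(n); cv2.imwrite(f"pics/{n}0.png",q["pixels"]); np.savez(f"{n}0.npz",**q)
    R=cv2.Rodrigues(np.array(q["rvec"],float))[0]; print(n,-R.T@np.array(q["tvec"]).reshape(3))
E
```

```text
{'time_s': np.float64(0.0), 'joints': array([-1.352,  0.478,  0.022,  1.556, -0.012,  1.109, -0.083]), 'joint_velocities': array([ 0.002, -0.001, -0.001, -0.001, -0.002, -0.002, -0.   ]), 'joint_efforts': array([-0.0000e+00, -5.9645e+01,  1.6070e+00, -2.8120e+01,  1.2000e-02,
        1.0000e-02, -0.0000e+00]), 'tcp_pos': array([216.506, 638.741, 255.328]), 'tool_rot': array([-3.14 ,  0.   ,  2.815]), 'ft_force': array([0.047, 0.908, 0.814]), 'moment': array([-0.009, -0.016,  0.054]), 'finger_force': np.float64(0.0), 'width': np.float64(1.001)}
top [ 253.46479613   10.92715576 1220.37921869]
side [ 896.11151993 -606.28017956  693.80485209]
```

View pics/top0.png

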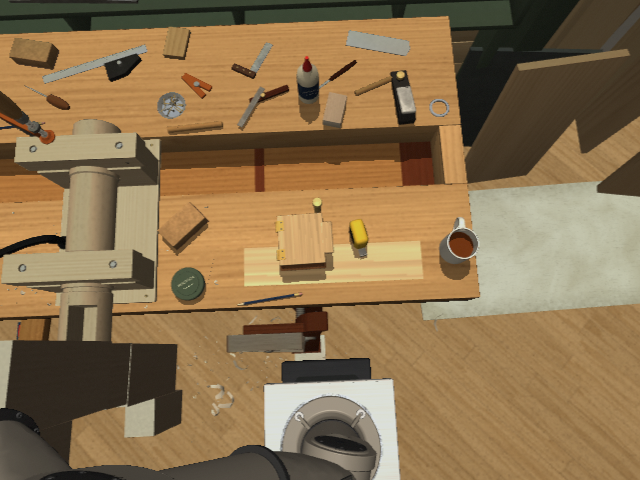

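View pics/side0.png

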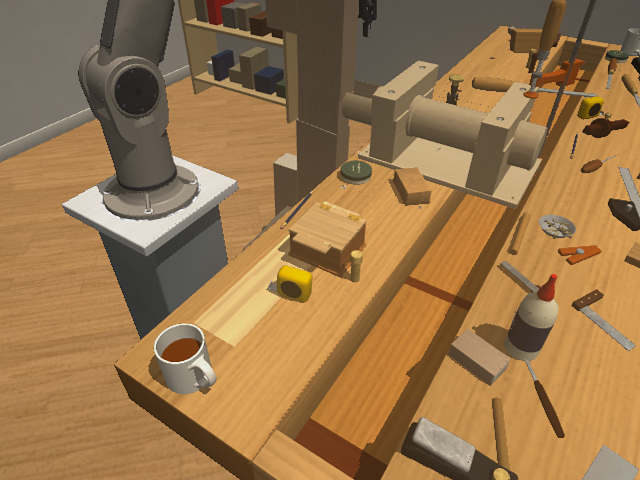

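The top view shows the box at (303,240) with its lip at (329,237). The tape is at (359,234), the dog at (317,205) and the mug at (460,245), with a clear bench strip between tape and mug.

Run:
```python
from h import *
T=dict(np.load("top0.npz")); S=dict(np.load("side0.npz"))
for n,s in(("top",T),("side",S)):
    w=cloud(s); p=s["pixels"]; hsv=cv2.cvtColor(p,cv2.COLOR_BGR2HSV)
    z=w[...,2]; x=w[...,0]; y=w[...,1]
    reg=(x>400)&(x<720)&(y>-330)&(y<200)
    print(n,"bench z",np.nanmedian(z[reg&(abs(z)<12)]))
    def rect(m,name):
        q=w[m]; 
        if len(q)<8: print(name,len(q));return
        r=cv2.minAreaRect(q[:,:2].astype(np.float32)); b=cv2.boxPoints(r)
        print(name,len(q),"c",np.round(r[0]),"sz",np.round(r[1]),"ang",round(r[2],1),"zmed",np.round(np.percentile(q[:,2],[5,50,95])),"\n  ",np.round(b).tolist())
    rect(reg&(z>66)&(z<82)&(y>-90)&(y<110)&(x>420)&(x<595),"lid")
    yel=(hsv[...,0]>20)&(hsv[...,0]<33)&(hsv[...,1]>170)&(hsv[...,2]>100)
    t=reg&(y<-40)&(y>-170)&(z>12)&(z<90)&(x>430)&(x<620)
    rect(t,"tape>12"); rect(t&(z>57),"tape top"); rect(t&yel,"tape yel")
    rect(reg&(z>60)&(z<80)&(x>575)&(y>-60)&(y<60),"dogtop")
    rect((z>40)&(x>380)&(x<720)&(y<-230)&(y>-450),"mug")
# zoomed pics
p=cv2.resize(T["pixels"][180:290,260:400],None,fx=5,fy=5,interpolation=cv2.INTER_CUBIC); cv2.imwrite("pics/z1.png",p)
```

```text
top bench z -0.14643876685950802
lid 2633 c [505.  39.] sz [164. 195.] ang 39.6 zmed [70. 74. 77.] 
   [[380.0, 62.0], [504.0, -88.0], [630.0, 16.0], [506.0, 166.0]]
tape>12 438 c [500. -95.] sz [87. 37.] ang 14.1 zmed [22. 60. 65.] 
   [[453.0, -87.0], [462.0, -124.0], [546.0, -103.0], [537.0, -66.0]]
tape top 294 c [509. -93.] sz [62. 34.] ang 12.2 zmed [57. 62. 66.] 
   [[475.0, -83.0], [483.0, -116.0], [543.0, -103.0], [536.0, -70.0]]
tape yel 325 c [510. -93.] sz [63. 35.] ang 12.5 zmed [56. 61. 65.] 
   [[475.0, -83.0], [483.0, -117.0], [544.0, -104.0], [537.0, -69.0]]
dogtop 75 c [587.   9.] sz [22. 23.] ang 3.2 zmed [66. 69. 73.] 
   [[575.0, 20.0], [577.0, -3.0], [598.0, -2.0], [597.0, 21.0]]
mug 1059 c [ 474. -346.] sz [ 78. 102.] ang 55.7 zmed [48. 56. 89.] 
   [[409.0, -350.0], [494.0, -407.0], [538.0, -343.0], [454.0, -285.0]]
side bench z -0.37125764728390515
lid 2520 c [514.  42.] sz [160. 137.] ang 1.1 zmed [70. 74. 76.] 
   [[433.0, 110.0], [436.0, -28.0], [595.0, -25.0], [593.0, 113.0]]
tape>12 982 c [503. -97.] sz [88. 36.] ang 10.7 zmed [15. 51. 63.] 
   [[456.0, -87.0], [463.0, -123.0], [549.0, -106.0], [542.0, -71.0]]
tape top 374 c [513. -92.] sz [63. 33.] ang 15.0 zmed [58. 61. 64.] 
   [[478.0, -85.0], [487.0, -117.0], [548.0, -100.0], [539.0, -68.0]]
tape yel 685 c [513. -95.] sz [66. 34.] ang 13.3 zmed [17. 58. 64.] 
   [[477.0, -86.0], [485.0, -119.0], [549.0, -103.0], [541.0, -70.0]]
dogtop 117 c [592.   9.] sz [22. 25.] ang 32.4 zmed [62. 69. 71.] 
   [[576.0, 14.0], [589.0, -8.0], [607.0, 4.0], [594.0, 25.0]]
mug 2661 c [ 478. -346.] sz [ 78. 107.] ang 56.3 zmed [47. 64. 88.] 
   [[411.0, -349.0], [501.0, -408.0], [544.0, -344.0], [455.0, -284.0]]
```

View pics/z1.png

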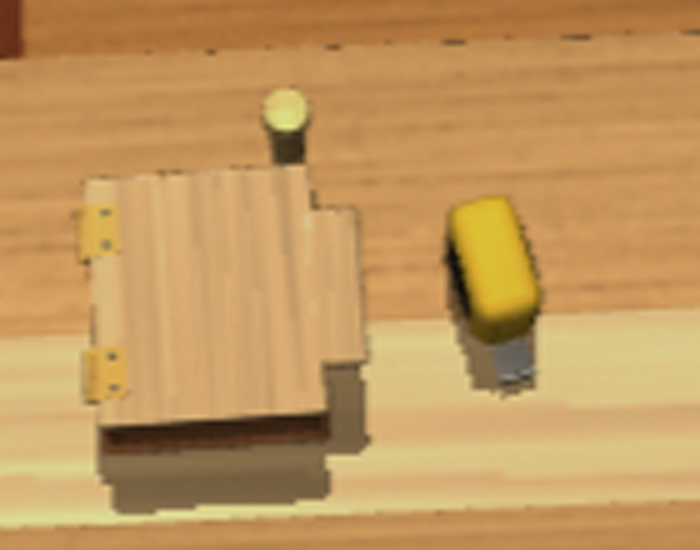

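The zoom shows the lid corners at about (85,182), (305,167), (327,412) and (100,427), and the lip edge from (357,208) to (367,360). The tape is at (492,268) with its hook at (515,375), turned slightly relative to the lip.

```bash
python3 - <<'E'
from h import *
import bench
print({k:getattr(bench,k) for k in dir(bench) if not k.startswith('_') and not callable(getattr(bench,k))} if 1 else 0)
T=dict(np.load("top0.npz"))
R=cv2.Rodrigues(T["rvec"].astype(float))[0]; t=T["tvec"].reshape(3); C=-R.T@t
def ray(px,z):
    u,v=260+px[0]/5-.4,180+px[1]/5-.4
    d=R.T@np.array([(u-T["cx"])/T["fx"],(v-T["cy"])/T["fy"],1]); return (C+d*(z-C[2])/d[2])[:2]
P={k:ray(p,74) for k,p in dict(TL=(85,182),TR=(305,167),LT=(357,208),LB=(367,360),BR=(327,412),BL=(100,427)).items()}
for k in P: print(k,np.round(P[k],1))
L=np.linalg.norm
print("w",L(P["TL"]-P["BL"]),L(P["TR"]-P["BR"]),"lip",L(P["LT"]-P["LB"]))
by=sum([P["TL"]-P["BL"],P["TR"]-P["BR"],P["LT"]-P["LB"]]); by/=L(by); bx=np.array([by[1],-by[0]])
bx=bx*np.sign(bx[1]); byy=np.array([-bx[1],bx[0]])
print("bx",bx,"angle",np.degrees(np.arctan2(bx[1],bx[0])))
lip=(P["LT"]+P["LB"])/2
# lid by side/top depth too
for s in(T,dict(np.load("side0.npz"))):
    w=cloud(s).reshape(-1,3); m=(w[:,2]>69)&(w[:,2]<79)&(abs(w[:,0]-506)<90)&(w[:,1]>-60)&(w[:,1]<120); q=w[m][:,:2]-lip
    a=q@bx; b=q@byy; m=(abs(b)<33); print("lid front/rear along bx from lip",np.percentile(a[m],[.5,2,98,99.5]),"lip lateral",np.percentile(b[(a<16)&(a>2)&(abs(b)<60)],[1,99]))
    w=cloud(s).reshape(-1,3); m=(w[:,2]>14)&(w[:,2]<70)&(abs(w[:,0]-506)<70)&(w[:,1]<-62)&(w[:,1]>-150); q=w[m][:,:2]-lip
    print("tape along bx",np.percentile(q@bx,[1,99]),"lateral",np.percentile(q@byy,[1,99]))
print("lip",lip); print("hinge",lip+134*bx)
E
python3 -c "
import bench;print(dir(bench))"
```

```text
{'tip_reach': 25.0}
TL [553.7 109.2]
TR [ 5.568e+02 -3.000e-01]
LT [534.8 -25.2]
LB [458.2 -26.5]
BR [433.3  -5.9]
BL [430.5 104.6]
w 123.24608790482283 123.60619418342425 lip 76.59516333255137
bx [-0.03560898  0.9993658 ] angle 92.04067560156534
lid front/rear along bx from lip [  1.0734809    3.26872649 132.12950469 134.96662291] lip lateral [-39.01049996  38.50735269]
tape along bx [-86.83954108 -46.32329408] lateral [-42.23105726  23.38606065]
lid front/rear along bx from lip [  1.04384609   2.20259135 131.67153844 134.81939039] lip lateral [-42.69603088  36.75190605]
tape along bx [-88.84530351 -51.81635871] lateral [-46.80633375  15.99171157]
lip [496.4756529  -25.86634039]
hinge [491.70404978 108.04867671]
['IKError', '__builtins__', '__cached__', '__doc__', '__file__', '__loader__', '__name__', '__package__', '__spec__', 'job_done', 'snapshot', 'state', 'tip_reach']
```

Run:
```python
from h import *
w=np.concatenate([cloud(dict(np.load(f"{n}0.npz"))).reshape(-1,3) for n in("top","side")])
for x in range(900,-100,-60):
    r=[]
    for y in range(800,-240,-60):
        m=(abs(w[:,0]-x)<30)&(abs(w[:,1]-y)<30); q=w[m,2]; r.append("%5s"%(int(np.percentile(q,98)) if m.sum()>3 else "-"))
    print(x,"".join(r))
print("y cols",list(range(800,-240,-60)))
```

```text
900     3   28   27    3    3    3   14   14   13    3   13   14    7  172   32   30   14   47
840     7  260    2    3    3    3    7   16   16   15   13    2    2    3   32   28    2   53
780  -109  402  268  373  161  153   17 -108 -108 -108 -108 -108 -108 -108 -108 -108 -108 -108
720  -107 -108  247  416  204  204  202 -108 -108 -108 -108 -108 -108 -108 -108 -109 -108 -108
660     3    3  203  203  203  202  202    1    2    1    1    2    1    1    1    1    1    1
600     3    4   18  143  159  150   18   39   39    3    3    3    3   71    3    3    3    3
540     3  100  101  144  159  150   36   40   39    3    3   69   77   76   75   63    3    3
480    90  101  202  203  202  202  203   37    4    3    4   66   77   77   76   64    4    4
420     5   12  204  204  204  204  203   29   29    5    4    5   76   75    4    4    4    4
360     3    3   16  145  161  153   18   28   28    3    7    8    8    3    3    3    3    3
300  -108 -847 -848  146  359  376 -849 -848 -849 -116 -120 -122 -123 -112 -849 -847 -848 -850
240  -854  305  344  347  331  482 -850 -853    - -113 -115 -123 -127 -178 -847 -846 -848 -850
180     -    -    - -846 -845  482 -849 -842  759  744 -764   -1    0    0   -1   -2   -2 -849
120     -    -    - -850 -151  385 -849 -843  769  771  752  673  589   15   14    3    3 -850
60     -    -    - -850 -148  353 -770 -792 -845 -846 -819  416  569  478  383  307    4 -853
0     -    -    - -851 -151  324 -795 -799 -847 -849    -   14   65  450  392   30    3 -852
-60     -    -    - -849 -851 -850 -829 -848 -850 -850    -    2    -  354  347   15    3 -852
y cols [800, 740, 680, 620, 560, 500, 440, 380, 320, 260, 200, 140, 80, 20, -40, -100, -160, -220]
```

Run:
```python
from h import *
T=dict(np.load("top0.npz")); S=dict(np.load("side0.npz"))
a=cv2.resize(T["pixels"][280:480,0:200],(600,600)); cv2.imwrite("pics/c1.png",a)
for n,s,pts in(("top",T,[(20,360),(60,360),(100,360),(140,360),(165,360),(100,400),(140,415),(170,400),(40,420),(85,310)]),("side",S,[(367,10),(367,30),(300,60),(330,60),(350,100),(290,170),(345,100),(320,180)])):
    w=cloud(s)
    for u,v in pts: print(n,u,v,np.round(w[v,u]))
R=cv2.Rodrigues(S["rvec"].astype(float))[0]
for s in(T,S):
    print(cv2.projectPoints(np.array([[216.5,638.7,255],[216.5,638.7,230]]),s["rvec"],s["tvec"],np.array([[s["fx"],0,s["cx"]],[0,s["fy"],s["cy"]],[0,0,1]],float),None)[0].round().tolist())
```

```text
top 20 360 [239. 481. 456.]
top 60 360 [234. 480. 342.]
top 100 360 [227. 482. 178.]
top 140 360 [217. 480. -46.]
top 165 360 [ 208.  480. -248.]
top 100 400 [145. 480. 172.]
top 140 415 [  67.  516. -157.]
top 170 400 [  87.  479. -303.]
top 40 420 [140. 480. 390.]
top 85 310 [340. 566.  86.]
side 367 10 [245. 660. 323.]
side 367 30 [241. 676. 264.]
side 300 60 [137. 483. 215.]
side 330 60 [236. 481. 235.]
side 350 100 [290. 505. 127.]
side 290 170 [  86.  482. -162.]
side 345 100 [274. 505. 122.]
side 320 180 [ 208.  479. -157.]
[[[2.0, 370.0]], [[10.0, 370.0]]]
[[[353.0, 35.0]], [[353.0, 44.0]]]
```

View pics/c1.png

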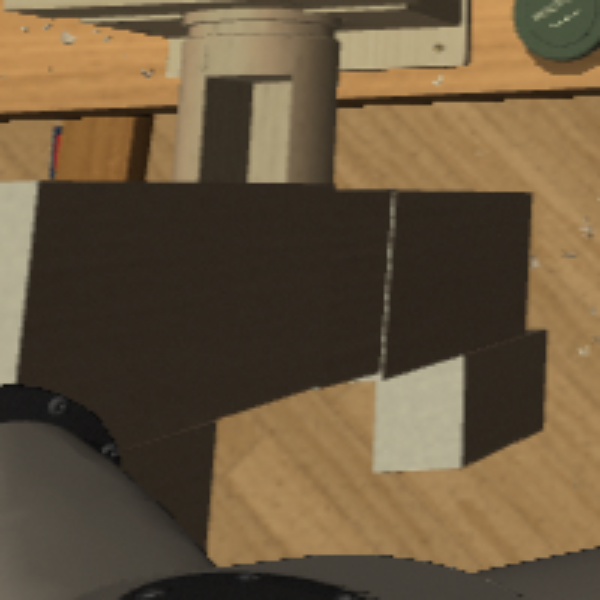

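The crop shows an upright dark panel facing -y at about y=480, x 80–290, standing between the gripper and the work. I need its top height before crossing.

Run:
```python
from h import *
T=dict(np.load("top0.npz")); S=dict(np.load("side0.npz"))
for s,pts in((T,[(3,345),(8,345),(3,380),(6,395),(10,350),(130,425),(128,360),(133,350),(175,345),(178,360)]),(S,[(290,2),(320,2),(350,2),(345,2),(353,60),(340,2)])):
    w=cloud(s)
    for u,v in pts: print(u,v,np.round(w[v,u]))
w=np.concatenate([cloud(s).reshape(-1,3) for s in(T,S)])
for a,b in((470,490),(490,530),(530,580)):
    q=w[(w[:,1]>a)&(w[:,1]<b)&(w[:,0]>-50)&(w[:,0]<345)&(w[:,2]>230)]; print(a,len(q),q[:,0].min(),q[:,0].max(),q[:,2].max())
```

```text
3 345 [263. 493. 482.]
8 345 [262. 486. 480.]
3 380 [211. 488. 483.]
6 395 [190. 481. 482.]
10 350 [255. 482. 481.]
130 425 [  43.  542. -157.]
128 360 [220. 482.  27.]
133 350 [243. 480.   3.]
175 345 [ 250.  479. -342.]
178 360 [ 187.  621. -862.]
290 2 [109. 482. 362.]
320 2 [200. 486. 373.]
350 2 [271. 515. 377.]
345 2 [271. 489. 382.]
353 60 [269. 549. 221.]
340 2 [258. 486. 381.]
470 11194 24.037715001287534 273.9769493051618 487.5854107062693
490 654 22.509088785795544 275.83104000055886 485.8022937059788
530 302 266.4949886491688 273.90626384357313 377.93539413131464
```

arm_command --pt "0 0 0 -40 0" --pt "0 -15 5 -80 0" --pt "0 -45 15 -110 0" --pt "0 -85 29 -125 0" --pt "0 -125 42 -125 0" --pt "0 -165 56 -125 0" --pt "0 -202 68 -125 0" --pt "0 -202 68 -125 0"

```text
time_s: 0.9
tcp_pos: [437.2, 635.4, 379.3]
tool_rot: [-3.139, 0.004, 2.806]
ft_force: [0.5, -0.2, -0.1]
width: 0.002
finger_force: 0.0
```

arm_command --pt "0 -20 -42 0 5" --pt "0 -40 -84 0 10" --pt "0 -60 -126 0 15" --pt "0 -80 -168 0 20" --pt "0 -100 -210 0 25" --pt "0 -120 -252 0 30" --pt "0 -140 -294 0 35" --pt "0 -160 -336 0 40" --pt "0 -180 -378 0 45" --pt "0 -200 -420 0 50"

```text
time_s: 1.9
tcp_pos: [483.6, 175.2, 381.1]
tool_rot: [-3.141, -0.001, 1.939]
ft_force: [0.1, -0.1, 0.4]
width: 0.001
finger_force: 0.0
```

arm_command --pt "0 -44 -11 0 2" --pt "0 -88 -23 20 4" --pt "0 -133 -35 60 6" --pt "0 -177 -46 100 8" --pt "0 -221 -58 140 8" --pt "0 -221 -58 180 8" --pt "0 -221 -58 220 8" --pt "0 -221 -58 240 8" --pt "0 -221 -58 240 8"

```text
time_s: 2.8
tcp_pos: [507.4, -49.9, 137.9]
tool_rot: [-3.134, -0.001, 1.802]
ft_force: [0.4, -0.4, -0.2]
width: -0.002
finger_force: 0.0
```

Run:
```python
from h import *
for n in("top","side"):
    q=snapshot(n); np.savez(f"{n}1.npz",**q)
    p=q["pixels"][150:310,230:480] if n=="top" else q["pixels"][180:340,200:450]
    cv2.imwrite(f"pics/{n}1.png",cv2.resize(p,(750,480),interpolation=cv2.INTER_CUBIC))
s=state();print(s["tcp_pos"],s["tool_rot"])
```

```text
[510.58032616 -49.76107167 141.70458639] [-3.14116906e+00 -1.42626684e-04  1.80288286e+00]
```

View pics/side1.png

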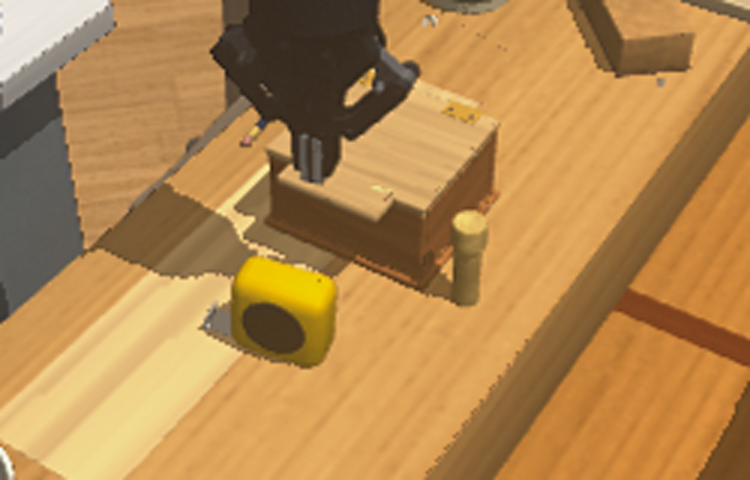

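The fingers are shut above the gap between lip and tape; the case is at (285,312) and the dog is clear at (467,258). I'll lower the hand next.

arm_command --pt "0 0 0 25 0" --pt "0 0 0 50 0" --pt "0 0 0 70 0" --pt "0 0 0 85 0" --pt "0 0 0 95 0" --pt "0 0 0 101 0" --pt "0 0 0 101 0"

```text
time_s: 3.6
tcp_pos: [511.1, -49.8, 40.8]
tool_rot: [3.141, -0.0, 1.803]
ft_force: [0.5, -0.1, 0.3]
width: -0.002
finger_force: 0.0
```

arm_command --pt "0 -5 -0.5 0 0" --pt "0 -9 -1 0 0" --pt "0 -13 -2 0 0" --pt "0 -17 -2 0 0" --pt "0 -22 -3 0 0" --pt "0 -27 -4 0 0" --pt "0 -32 -4 0 0" --pt "0 -37 -5 0 0" --pt "0 -42 -5 0 0" --pt "0 -47 -6 0 0"

```text
time_s: 4.6
tcp_pos: [515.6, -97.6, 40.3]
tool_rot: [3.142, -0.0, 1.803]
ft_force: [0.5, 4.0, 2.5]
width: 0.002
finger_force: 1.6
```

```bash
cat > look.py <<'E'
from h import *
import sys
k=sys.argv[1]
lip=np.array([497,-26]); bx=np.array([-.0356,.9994]); by=np.array([-.9994,-.0356])
for n in("top","side"):
    q=snapshot(n); np.savez(f"{n}{k}.npz",**q)
    p=q["pixels"][150:310,230:480] if n=="top" else q["pixels"][180:340,200:450]
    cv2.imwrite(f"pics/{n}{k}.png",cv2.resize(p,(750,480),interpolation=cv2.INTER_CUBIC))
    w=cloud(q); hsv=cv2.cvtColor(q["pixels"],cv2.COLOR_BGR2HSV)
    yel=(hsv[...,0]>20)&(hsv[...,0]<33)&(hsv[...,1]>170)&(hsv[...,2]>90)
    m=yel&(w[...,2]>14)&(w[...,2]<70)&(w[...,1]<-50)&(w[...,1]>-260)&(abs(w[...,0]-510)<90)
    t=w[m]
    if len(t)>20:
        r=cv2.minAreaRect(t[:,:2].astype(np.float32)); a=(t[:,:2]-lip)@bx
        print(n,len(t),np.round(r[0]),np.round(r[1]),round(r[2],1),"along",np.percentile(a,[1,99]).round(),"lat",np.percentile((t[:,:2]-lip)@by,[1,99]).round(),"ztop",np.percentile(t[:,2],98).round())
s=state();print(s["time_s"],s["tcp_pos"],s["tool_rot"],s["ft_force"])
E
python3 look.py 2
```

```text
side 728 [ 518. -129.] [65. 35.] 12.5 along [-124.  -88.] lat [-49.  12.] ztop 64.0
4.7 [515.48826918 -98.69453713  40.24709422] [3.14152710e+00 1.15889653e-03 1.80106748e+00] [-0.48421045  0.02654651  0.47712827]
```

arm_command --pt "0 -4 -0.5 0 0" --pt "0 -9 -1 0 0" --pt "0 -14 -2 0 0" --pt "0 -19 -2 0 0" --pt "0 -24 -3 0 0" --pt "0 -29 -4 0 0" --pt "0 -34 -4 0 0" --pt "0 -39 -5 0 0" --pt "0 -43 -5 0 0" --pt "0 -45 -6 0 0"

```text
time_s: 5.7
tcp_pos: [520.2, -143.0, 40.3]
tool_rot: [3.141, 0.0, 1.802]
ft_force: [0.5, 2.5, 1.9]
width: -0.001
finger_force: 1.3
```

arm_command --pt "0 5 0 0 0" --pt "0 15 0 0 0" --pt "0 20 0 -15 0" --pt "0 20 0 -40 0" --pt "0 20 0 -70 0"

```text
time_s: 6.2
tcp_pos: [514.6, -122.1, 111.2]
tool_rot: [-3.14, -0.0, 1.803]
ft_force: [0.7, -0.2, -0.4]
width: -0.0
finger_force: 0.0
```

```bash
python3 look.py 3
```

```text
side 771 [ 523. -173.] [65. 36.] 12.2 along [-168. -131.] lat [-52.   9.] ztop 64.0
6.3 [ 517.69611852 -123.02065051  114.40463036] [3.13518648e+00 2.06480357e-03 1.80288558e+00] [ 0.85262549 -0.48990034 -0.02421582]
```

View pics/side3.png

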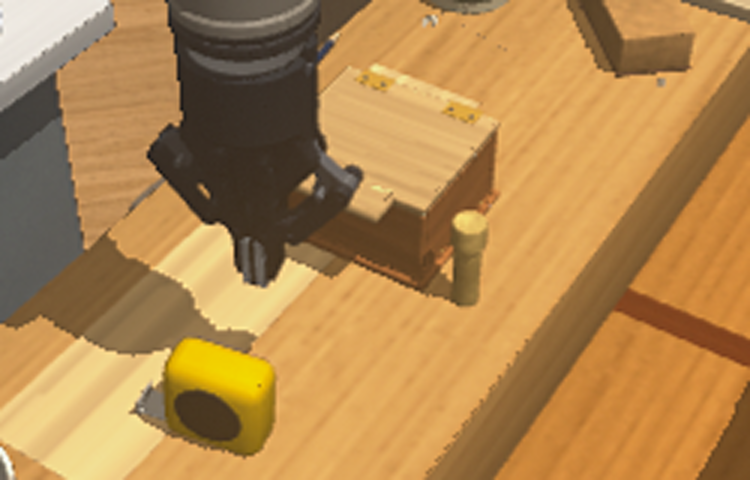

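The tape now stands upright at about (523,-173), with its near corner about 120 mm from the lip. Next I'll bring the fingers to the lip edge.

arm_command --pt "0 20 -1 10 4" --pt "0 42 -2 25 8" --pt "0 60 -3 41 11.3" --pt "0 71 -4 41 11.3" --pt "0 71 -4 41 11.3" --pt "0 71 -4 41 11.3"

```text
time_s: 6.9
tcp_pos: [495.9, -55.2, 70.2]
tool_rot: [3.14, 0.0, 1.606]
ft_force: [-0.7, -0.8, -0.3]
width: -0.001
finger_force: 0.0
```

```bash
python3 -c "
from bench import *
s=state();print(s['tcp_pos'],s['tool_rot'],s['ft_force'])"
```

```text
[495.8641827  -55.2114225   70.15272497] [3.14008220e+00 4.26558915e-04 1.60648048e+00] [-0.69639509 -0.77185509 -0.31907138]
```

Approach the lip in small steps (tool x is the box x).

arm_command --pt "0 6 0 0 0" --pt "0 11 0 0 0" --pt "0 14 0 0 0" --pt "0 16 0 0 0" --pt "0 17 0 0 0" --pt "0 18 0 0 0" --pt "0 18 0 0 0"

```text
time_s: 7.6
tcp_pos: [494.6, -36.7, 69.3]
tool_rot: [3.142, 0.0, 1.605]
ft_force: [0.0, 0.4, 0.6]
width: 0.001
finger_force: 0.0
```

arm_command --pt "0 0.5 0 0 0" --pt "0 1 0 0 0" --pt "0 1 0 0 0"

```text
time_s: 7.9
tcp_pos: [494.5, -36.3, 69.3]
tool_rot: [3.141, 0.001, 1.605]
ft_force: [-0.1, -1.7, -1.6]
width: -0.004
finger_force: 1.1
```

arm_command --pt "0 0.5 0 0 0" --pt "0 1 0 0 0" --pt "0 1 0 0 0"

```text
time_s: 8.2
tcp_pos: [494.5, -36.3, 69.3]
tool_rot: [3.141, 0.002, 1.604]
ft_force: [0.8, -6.3, -0.6]
width: 0.001
finger_force: 3.0
```

arm_command --pt "0 0.5 0 0 0" --pt "0 1 0 0 0" --pt "0 1 0 0 0"

```text
time_s: 8.5
tcp_pos: [494.5, -36.2, 69.4]
tool_rot: [3.141, 0.003, 1.603]
ft_force: [-0.1, -8.6, -0.6]
width: 0.001
finger_force: 4.3
```

arm_command --pt "0 0.5 0 0 0" --pt "0 1 0 0 0" --pt "0 1 0 0 0"

```text
time_s: 8.8
tcp_pos: [494.5, -36.2, 69.5]
tool_rot: [3.141, 0.004, 1.602]
ft_force: [0.7, -11.4, -1.0]
width: -0.002
finger_force: 5.7
```

arm_command --pt "0 0 0 -2 0" --pt "0 0 0 -4 0" --pt "0 0.2 0 -6 0" --pt "0 0.3 0 -8 0" --pt "0 0.4 0 -10 0"

```text
time_s: 9.3
tcp_pos: [494.5, -35.5, 79.6]
tool_rot: [3.141, 0.003, 1.602]
ft_force: [0.3, -10.2, -0.3]
width: -0.003
finger_force: 5.1
```

```bash
python3 look.py 4
python3 - <<'E'
from h import *
for n in("top4","side4"):
    w=cloud(dict(np.load(f"{n}.npz"))).reshape(-1,3)
    m=(w[:,2]>60)&(w[:,2]<110)&(w[:,0]>440)&(w[:,0]<550)&(w[:,1]>5)&(w[:,1]<100); q=w[m]
    print(n,m.sum(),"slope dz/dy",np.polyfit(q[:,1],q[:,2],1))
E
```

```text
top 344 [ 518. -173.] [64. 37.] 13.3 along [-166. -127.] lat [-46.  15.] ztop 66.0
side 766 [ 522. -174.] [66. 33.] 14.2 along [-168. -131.] lat [-52.   9.] ztop 64.0
9.4 [494.48185171 -35.46517707  79.65131009] [3.14057679 0.0031819  1.60239186] [  0.64199353 -11.26812687  -0.08777572]
top4 471 slope dz/dy [-5.93909434e-02  8.06901182e+01]
side4 729 slope dz/dy [-6.72995025e-02  8.18429474e+01]
```

View pics/side4.png

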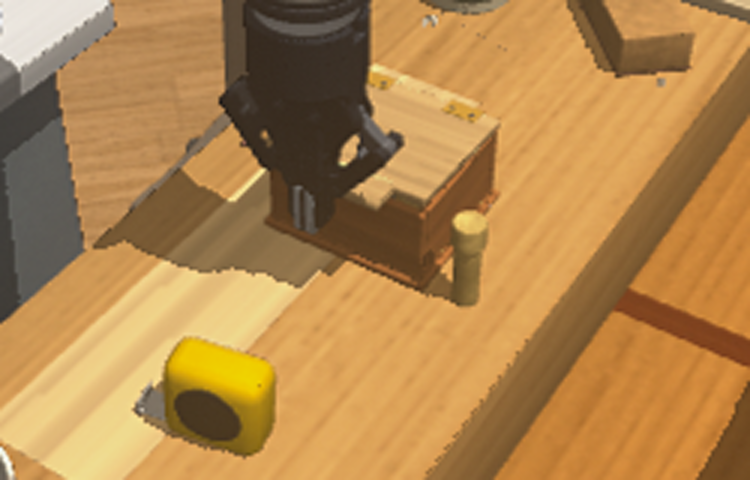

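The lid is rising with the fingers, at about 4°. I'll follow the arc, keeping the press.

arm_command --pt "0 0.7 0 -6 0" --pt "0 1.8 0 -13 0" --pt "0 3.2 0 -20 0" --pt "0 5 0 -27 0" --pt "0 7 0 -33.5 0" --pt "0 9.5 0 -40 0" --pt "0 12.3 0 -46.5 0" --pt "0 15.4 0 -53 0" --pt "0 19 0 -59 0" --pt "0 23 0 -65 0"

```text
time_s: 10.4
tcp_pos: [493.9, -11.3, 145.0]
tool_rot: [3.141, 0.002, 1.603]
ft_force: [-0.3, -5.9, 4.0]
width: -0.002
finger_force: 3.4
```

arm_command --pt "0 4.5 0 -5.5 0" --pt "0 9 0 -11 0" --pt "0 14 0 -16 0" --pt "0 19 0 -21 0" --pt "0 24 0 -25.5 0" --pt "0 29.5 0 -30 0" --pt "0 35 0 -34 0" --pt "0 41 0 -38 0" --pt "0 47 0 -41 0" --pt "0 53 0 -44 0"

```text
time_s: 11.4
tcp_pos: [491.6, 44.3, 188.4]
tool_rot: [-3.141, -0.0, 1.606]
ft_force: [0.1, 0.1, 0.5]
width: 0.003
finger_force: 0.1
```

```bash
python3 look.py 5
```

```text
top 338 [ 519. -173.] [63. 36.] 11.9 along [-166. -128.] lat [-46.  15.] ztop 66.0
side 767 [ 522. -174.] [66. 33.] 13.0 along [-169. -131.] lat [-52.   9.] ztop 64.0
11.5 [491.93560059  44.78354084 188.58093501] [ 3.14121656e+00 -5.79684465e-04  1.60679588e+00] [ 0.00071585 -0.39428299 -0.16905199]
```

View pics/side5.png

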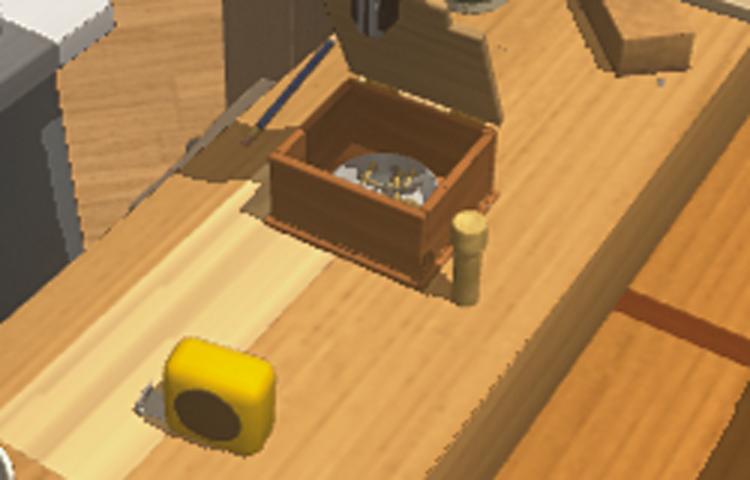

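The lid is well up with its underside facing the front, and the screws are visible at (390,175). Measuring its angle.

```bash
cat > ang.py <<'E'
from h import *
import sys
w=cloud(dict(np.load(f"side{sys.argv[1]}.npz"))).reshape(-1,3)
m=(w[:,2]>80)&(w[:,2]<215)&(w[:,0]>520)&(w[:,0]<552)&(w[:,1]>20)&(w[:,1]<200); q=w[m]
print(m.sum(),"dy/dz",np.polyfit(q[:,2],q[:,1],1)); print(np.round(q[::max(1,len(q)//12),1:]).tolist())
E
python3 ang.py 5
```

```text
435 dy/dz [ -0.42525319 139.63267619]
[[34.0, 214.0], [62.0, 188.0], [67.0, 176.0], [73.0, 169.0], [73.0, 158.0], [77.0, 147.0], [83.0, 133.0], [81.0, 139.0], [84.0, 128.0], [90.0, 115.0], [95.0, 103.0], [101.0, 90.0], [104.0, 85.0]]
```

arm_command --pt "0 5 0 -2 0" --pt "0 10 0 -4 0" --pt "0 15 0 -5 0" --pt "0 20 0 -6 0" --pt "0 25 0 -7 0" --pt "0 30 0 -8 0" --pt "0 35 0 -8 0" --pt "0 40 0 -8 0" --pt "0 44 0 -8 0" --pt "0 48 0 -8 0"

```text
time_s: 12.5
tcp_pos: [490.1, 91.9, 196.2]
tool_rot: [-3.141, 0.0, 1.605]
ft_force: [0.1, -0.2, 0.7]
width: 0.002
finger_force: 0.0
```

arm_command --pt "0 4 0 0 0" --pt "0 8 0 0 0" --pt "0 12 0 0 0" --pt "0 15 0 0 0" --pt "0 18 0 0 0" --pt "0 18 0 0 0" --pt "0 18 0 0 0"

```text
time_s: 13.2
tcp_pos: [489.5, 109.5, 196.3]
tool_rot: [-3.142, 0.0, 1.605]
ft_force: [-0.8, 1.0, -1.3]
width: 0.001
finger_force: 0.0
```

```bash
python3 look.py 6; python3 ang.py 6
```

```text
top 345 [ 518. -173.] [64. 36.] 14.0 along [-166. -127.] lat [-46.  16.] ztop 66.0
side 767 [ 522. -174.] [65. 34.] 11.7 along [-168. -131.] lat [-52.   8.] ztop 64.0
13.3 [489.52754411 109.33403967 196.2879341 ] [-3.14156180e+00  6.37850570e-05  1.60494629e+00] [-0.13196676  0.05940389  0.08983503]
716 dy/dz [ 0.4022915  86.02727904]
[[162.0, 188.0], [156.0, 176.0], [155.0, 169.0], [152.0, 159.0], [148.0, 152.0], [143.0, 145.0], [140.0, 137.0], [139.0, 128.0], [133.0, 121.0], [132.0, 111.0], [129.0, 101.0], [124.0, 81.0], [120.0, 84.0]]
```

The lid is fully open at its stop (112°). I'll draw the hand back and up.

arm_command --pt "0 -15 0 0 0" --pt "0 -40 0 0 0" --pt "0 -70 0 -15 0" --pt "0 -100 0 -45 0" --pt "0 -130 0 -80 0" --pt "0 -150 0 -110 0" --pt "0 -150 0 -120 0" --pt "0 -150 0 -120 0" --pt "0 -150 0 -120 0"

```text
time_s: 14.2
tcp_pos: [494.0, -39.6, 315.2]
tool_rot: [-3.14, -0.0, 1.607]
ft_force: [0.7, 1.0, -0.1]
width: 0.001
finger_force: 0.0
```

```bash
python3 look.py 7; python3 ang.py 7; python3 -c "
import numpy as np,cv2
cv2.imwrite('pics/f.png',np.load('side7.npz')['pixels'])"
```

```text
top 115 [ 519. -185.] [61. 17.] 2.5 along [-167. -151.] lat [-45.  13.] ztop 66.0
side 768 [ 523. -174.] [65. 33.] 13.2 along [-168. -131.] lat [-52.   8.] ztop 64.0
14.3 [493.83828267 -39.34068901 314.70564366] [-3.13868957e+00  2.83448051e-04  1.60710089e+00] [-0.57559604  1.08939596  0.58178618]
711 dy/dz [ 0.40062749 86.1115575 ]
[[162.0, 188.0], [157.0, 175.0], [154.0, 168.0], [153.0, 159.0], [147.0, 153.0], [146.0, 142.0], [142.0, 136.0], [137.0, 129.0], [138.0, 116.0], [131.0, 111.0], [127.0, 104.0], [125.0, 95.0], [121.0, 80.0]]
```

View pics/f.png

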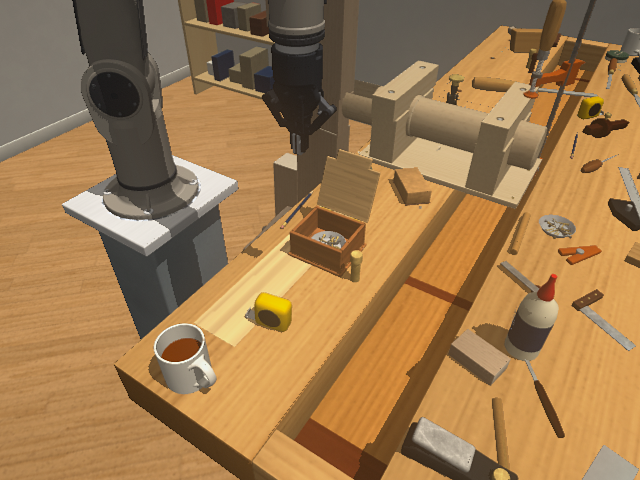

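The lid is open at (348,190) and the tape is standing at (273,310). The mug, dog, tin and block are undisturbed and the hand is clear.

```bash
python3 -c "
from bench import *
print(job_done())"
```

```text
the job is handed in; nothing more can be done
None
```

The job is handed in: the tape measure stands upright about 120 mm clear of the lip and the lid rests fully open at its stop (about 112°), though the hand can only point straight down, so I raised the lip by pressing the fingertips against its front edge, not from underneath.

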